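# Fetch the oil bottle from the sloping partitioned carton

### The arm

A 6-joint arm with a two-finger parallel gripper is mounted at the origin on a cart in front of the work surface, level with it; the furniture and walls round the work are solid. World frame = base frame: x ahead of the robot, y to its left, z up, the work surface at z = 0. Lengths are in m, angles in rad, forces in N, time in s.
With the tool pointing down it reaches from about 0.375 to 0.975 m from the base axis. Payload 3.8 kg.
Tool frame: the origin (TCP) lies midway between the tips of the shut fingers; the grasp point (between the pads) lies 19 mm behind it; z points along the fingers, y is the line along which they close (so a half turn about z gives the same grasp; the last joint's range is limited). The gripper opens to 88 mm and grips with 3 to 60 N. Pads are 18 mm wide; open, the fingers measure 123 mm over their backs; the gripper's body (75 mm by 187 mm) begins 45 mm behind the grasp point.
Start: joints at [1.291, 0.264, 1.604, -0, 1.274, -0.037], TCP at [0.162, 0.655, 0.239] pointing down, gripper open.
Joint ranges: [-2.63, 2.63], [-0.94, 2.18], [0.31, 2.57], [-1.31, 4.45], [0, 2.66], [-2.55, 2.55]. Speed limits (rad/s): [2.57, 2.57, 3.14, 3.14, 3.14, 3.14].

### API

Orientations are given as a rotation vector (axis times angle).
In Python, from cell import manip, inverse_kinematics, cams, order gives the robot as it stands. Calls block until the motion is done:
- manip.move_pose(position, orientation): joint-space move of the TCP to a pose.
- manip.move_linear(position, rate=0.15, rot=None): straight line of the TCP; rot=None keeps the orientation; rate is the mean speed in m/s.
- manip.set_joints(angles): joint-space move.
- manip.set_gripper(opening, force=None): finger opening in m; force is the grip in N (None keeps the last); returns when the fingers have stopped.
- manip.dwell(seconds).
- inverse_kinematics(position, orientation): joint angles nearest the present ones, or None.
- manip.state(): the state.
- cams.capture(name): name is "scene" or "top"; returns a dict with "image" (384x512x3 uint8, blue, green, red), "z_map" (384x512 float32, m along the optical axis (not along the pixel's ray), 0 where there is no reading), "intrinsics" (3x3 intrinsics, pixels), "k1" (the pictures are not rectified: a ray, as slopes to the right and down, at radius r is drawn at 1 + k1 r^2 times it, then the intrinsics apply), "position" and "orientation" of the camera in the world. Camera axes: x right, y down, z forward; pixel columns grow to the right and rows downward; lengths in m; the calibration is good to about 2 mm. A picture is of the moment at which its call begins.
A pose or a line that the arm cannot do raises manip.IKError and nothing moves.
- order.close_job(): hands the job in; it is judged then, once.
The state is a dict: "clock": time; "joint_pos": joint angles; "joint_velocities": joint speeds; "tau": joint torques, N m; "tool_pos": TCP position; "tcp_rot": TCP orientation; "contact_force": force on the tool from outside, world axes, zero at the start; "moment": the same for the moment, N m; "gripper_width": finger opening in m; "grasp_force": force on a finger pad.
Only numpy, scipy, OpenCV 4.12 (cv2) and the standard library are available. Lean on these libraries where they do the work, as an engineer would, in place of code of your own. Each camera call takes 0.05 s, during which the arm holds its last target. There are 200 camera calls.

### The job

Take the black-capped brown bottle out of its compartment in the sloping cardboard carton, lifting it past the dividers, and stand it upright in the small round steel dish in front of the carton. Leave the similar brown bottle with the white cap in its compartment.

Things in the scene. Friction and masses are not known exactly. Their poses are not given: they have to be found in the camera images.
- oil_bottle_mid (a point): The bottle to fetch: brown glass, black cap, white label with a blue band, 28 mm across, 60 mm tall, about 30 g. It stands in one of the carton's two rear compartments (left or right), leaning 20 degrees with it. Point: on its axis, 30 mm above its foot; z from foot to cap. Grip the glass, at most 45 mm above the foot (the cap is not solid).
- vial_mid (a point): Look-alike to leave alone: brown glass bottle with a white cap, 27 mm across, 52 mm tall, in the other rear compartment. Point: on its axis, 26 mm above its foot. (The two front compartments hold a small clear bottle and a white can with a black lid.)
- carton: Fixed open cardboard carton on a steel stand. Origin: on the table under its middle; x level from low front to high rear, y left, z up. It leans 20 deg to its front: walls and dividers run along (-0.342,0,0.940). 112 mm along the slope, 204 across (y), 70 deep, 4 mm board; rear rim 110 mm up. 2x2 compartments, 50 mm along, 96 across, 66 deep: 34 mm for each finger left and right (y) of a bottle.
- dish: Round shallow steel dish, fixed to the table in front of the carton: 82 mm outside, 72 mm inside diameter, rim 10 mm high, flat floor 3 mm above the table. Origin: its centre on the table top, z up.
- inverted_microscope: Obstacle, fixed: big white microscope 0.52 m tall at x 0.28 to 0.53, y -0.32 to 0.11 m, right of dish and carton (its axes do not matter). A second one, 0.40 m tall, stands at x 0.45 to 0.65, y -0.33 to -0.7 m. Coming from the right, first raise the fingertips to 0.6 m, swing across, then lower beyond them; nothing tall stands to the left.
Mind the look-alikes: they are no part of the job. Leave any pink look-alike of the part that bears oil_bottle_mid alone.

How it is judged:
By the outcome, as a careful person would: the job done as asked, in the order asked, and still so for the second after the job is handed in, with the robot touching nothing.
It also fails if it takes over 56 s, if anything falls off the work surface, if the arm or the gripper's body presses on something with over 40 N, if the wrist force passes 120 N, or if a joint passes its speed limit or range.

## Working session

There is one attempt and no reset: what is moved stays moved. The work goes in short steps, each a Python script; the robot and the scene stay as the last script left them, time stands still between calls to the robot, and variables do not carry over. Pictures are saved under pics/ and viewed, at most 10 in all, crops included, and the job is handed in when it is done.

```bash
mkdir -p pics; ls; cat > h.py <<'E'
import numpy as np, cv2
from cell import manip, inverse_kinematics, cams, order
from scipy.spatial.transform import Rotation as R
def cap(name):
    c=cams.capture(name); K=np.array(c["intrinsics"]); z=c["z_map"]
    h,w=z.shape; uv=np.stack(np.meshgrid(np.arange(w),np.arange(h)),-1).astype(float)
    d=(uv-[K[0,2],K[1,2]])/[K[0,0],K[1,1]]; s=d.copy()
    for _ in range(20): s=d/(1+c["k1"]*(s**2).sum(-1,keepdims=True))
    P=np.dstack([s*z[...,None],z])
    o=np.array(c["orientation"]); M=o if o.shape==(3,3) else R.from_rotvec(o).as_matrix() if o.size==3 else R.from_quat(o).as_matrix()
    W=P@M.T+np.array(c["position"]); W[z==0]=np.nan
    return c,W
E
python3 - <<'E'
from h import *
for n in("scene","top"):
    c,W=cap(n); cv2.imwrite(f"pics/{n}0.png",c["image"]); np.save(f"pics/{n}0.npy",W)
    print(n,c["position"],c["orientation"],c["k1"])
print(manip.state()["clock"])
E
```

```text
pics
scene [0.01780115 0.49858279 0.55783236] [-0.97219303  2.32343745 -1.22169468] -0.04806879276049773
top [ 0.36142157 -0.00932951  0.89421534] [-2.17914997  2.12420376 -0.19308502] 0.030778348563667245
0.1
```

View pics/scene0.png

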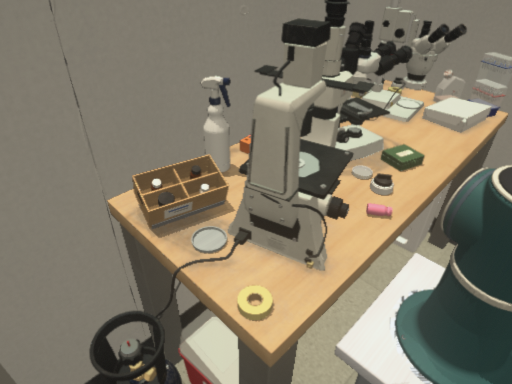

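View pics/top0.png

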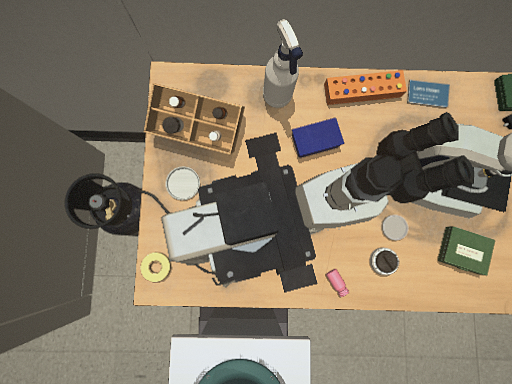

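The scene and top views agree. The rear compartments hold the white cap on the left (top 176,101) and the black cap on the right (top 220,112). The front ones hold the can (171,125) and the clear bottle (213,136). The dish is at top (184,183).

```bash
python3 - <<'E'
from h import *
np.set_printoptions(precision=4,suppress=True)
W=np.load("pics/top0.npy"); S=np.load("pics/scene0.npy")
for n,A,pts in(("top",W,dict(cap=(220,112),wcap=(176,101),can=(171,125),clr=(213,136),dish=(184,183),cRL=(153,86),cRR=(242,109),cFL=(146,130),cFR=(236,154),table=(160,220),spray=(280,85),base=(240,365))),("scene",S,dict(cap=(196,171),dish=(210,239),wcap=(157,182)))):
    for k,(u,v) in pts.items(): print(n,k,A[v,u])
# dish: points 2..12mm floor
for n,A,(u,v) in(("top",W,(184,183)),("scene",S,(210,239))):
    c=A[v,u]; m=(np.linalg.norm(A[...,:2]-c[:2],axis=-1)<.06)&(A[...,2]>.006)&(A[...,2]<.016)
    p=A[m]; print(n,len(p),p.min(0),p.max(0),cv2.minEnclosingCircle(p[:,:2].astype(np.float32)))
# carton points: box region z .03-.13
for n,A in(("top",W),("scene",S)):
    c=W[112,220]
    m=(np.linalg.norm(A[...,:2]-W[118,196][:2],axis=-1)<.16)&(A[...,2]>.055)&(A[...,2]<.14)
    p=A[m]; print(n,len(p),cv2.minAreaRect(p[:,:2].astype(np.float32)),p[:,2].max())
img=cv2.imread("pics/top0.png")[70:215,130:260]
a=cv2.resize(img,None,fx=4,fy=4,interpolation=cv2.INTER_CUBIC); cv2.imwrite("pics/c1.png",a)
img=cv2.imread("pics/scene0.png")[140:265,120:250]
cv2.imwrite("pics/c2.png",cv2.resize(img,None,fx=4,fy=4,interpolation=cv2.INTER_CUBIC))
E
```

```text
top cap [0.6521 0.0604 0.0938]
top wcap [0.6766 0.161  0.0879]
top can [0.626  0.1731 0.0694]
top clr [0.6044 0.0768 0.0651]
top dish [0.5034 0.1486 0.0007]
top cRL [0.7026 0.2097 0.1054]
top cRR [0.665  0.0117 0.0824]
top cFL [0.6144 0.2308 0.0624]
top cFR [ 0.5802  0.0253 -0.003 ]
top table [0.4127 0.2005 0.0005]
top spray [ 0.7032 -0.0703  0.1327]
top base [ 0.0959 -0.0001  0.0119]
scene cap [0.6412 0.0732 0.0919]
scene dish [0.501  0.1484 0.004 ]
scene wcap [0.6745 0.1662 0.0856]
top 160 [0.4632 0.1108 0.006 ] [0.544  0.1909 0.0129] ((0.503634512424469, 0.15086618065834045), 0.04075447842478752)
scene 192 [0.4606 0.1011 0.006 ] [0.5415 0.1916 0.015 ] ((0.4928126931190491, 0.1430360972881317), 0.05085962265729904)
top 1847 ((0.6417996883392334, 0.12217923998832703), (0.2062312662601471, 0.11797861754894257), 76.36307525634766) 0.1116382069816414
scene 2931 ((0.6425626277923584, 0.12123579531908035), (0.20762446522712708, 0.124311663210392), 76.29248809814453) 0.1108891200096685
```

View pics/c1.png

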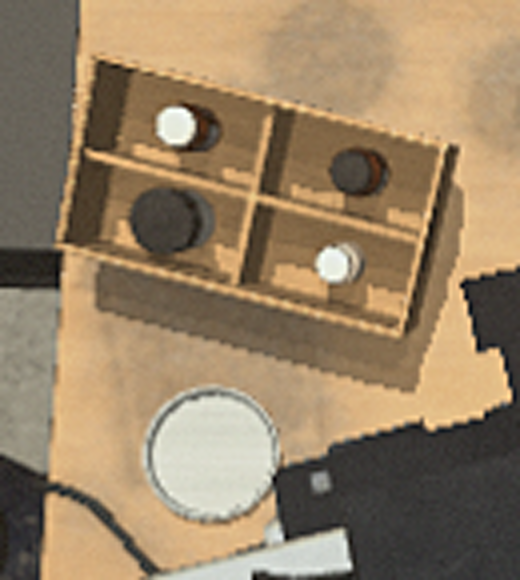

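View pics/c2.png

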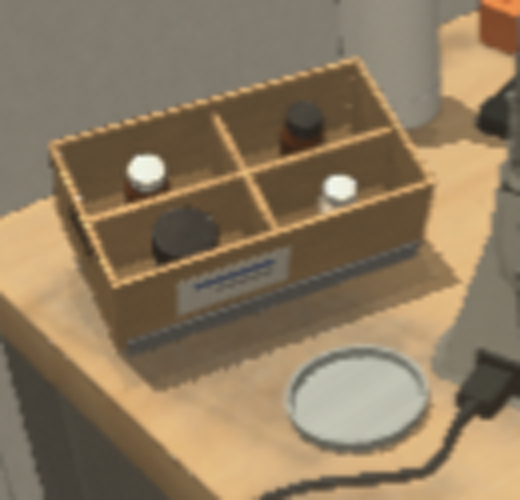

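```bash
cat >> h.py <<'E'
np.set_printoptions(precision=4,suppress=True)
yaw=np.deg2rad(76.33-90)
cx=np.array([np.cos(yaw),np.sin(yaw),0]); cy=np.array([-np.sin(yaw),np.cos(yaw),0])
def rot(tilt,flip=1,roll=0):   # tool z = -up leaned by tilt towards front; tool y = +-carton y
    u=-np.sin(tilt)*cx+np.cos(tilt)*np.array([0,0,1]); z=-u; y=flip*cy; x=np.cross(y,z)
    return R.from_matrix(np.c_[x,y,z])
E
python3 - <<'E'
from h import *
W=np.load("pics/top0.npy"); S=np.load("pics/scene0.npy"); it=cv2.imread("pics/top0.png"); 
# cap points
i2=cv2.imread("pics/scene0.png")
for n,A,im,(u,v) in(("top",W,it,(218,112)),("scene",S,i2,(196,170))):
    m=np.zeros(im.shape[:2],bool); m[v-8:v+9,u-8:u+9]=1
    m&=(im.max(-1)<75)&(A[...,2]>.086)
    p=A[m]; print(n,len(p),np.median(p,0),p.min(0),p.max(0), (p.min(0)+p.max(0))/2)
# kinematics fit
rows=[];rhs=[];
q0=np.array(manip.state()["joint_pos"]); tr=R.from_rotvec(manip.state()["tcp_rot"])
az=np.arctan2(.655,.162)
for r in(.45,.55,.65,.75,.85):
  for z in(.05,.2,.35):
    for t in(0,.3,-.3):
      ax=np.array([-np.sin(az),np.cos(az),0])
      o=R.from_rotvec(ax*t)*tr
      q=inverse_kinematics([r*np.cos(az),r*np.sin(az),z],o.as_rotvec())
      if q is None or abs(q[3])>.02: continue
      a,b,c=q[1],q[1]+q[2],q[1]+q[2]+q[4]
      rows.append([1,0,np.sin(a),np.cos(a),np.sin(b),np.cos(b),np.sin(c)]);rhs.append(r)
      rows.append([0,1,np.cos(a),-np.sin(a),np.cos(b),-np.sin(b),np.cos(c)]);rhs.append(z)
s=np.linalg.lstsq(np.array(rows),np.array(rhs),rcond=None); print(len(rhs),"fit a1,h,L2,L2off,L3,L3off,d",s[0],s[1],s[2])
# microscope height map
B=np.r_[W.reshape(-1,3),S.reshape(-1,3)]; B=B[~np.isnan(B[:,0])]
print("heights rows x .25.. .60, cols y .15..-.35")
for x in np.arange(.25,.62,.05):
  print("%.2f"%x,[ "%.2f"%max([0,*B[(abs(B[:,0]-x)<.025)&(abs(B[:,1]-y)<.025)][:,2]]) for y in np.arange(.15,-.36,-.05)])
for x in np.arange(.6,.85,.05):
  print("spray %.2f"%x,[ "%.2f"%max([0,*B[(abs(B[:,0]-x)<.025)&(abs(B[:,1]-y)<.025)][:,2]]) for y in np.arange(.05,-.16,-.025)])
E
```

```text
top 50 [0.65   0.0672 0.092 ] [0.641  0.0541 0.0874] [0.6633 0.0762 0.0982] [0.6522 0.0652 0.0928]
scene 41 [0.6462 0.0691 0.0918] [0.6386 0.0585 0.0866] [0.6598 0.0786 0.0966] [0.6492 0.0686 0.0916]
78 fit a1,h,L2,L2off,L3,L3off,d [0.0005 0.2523 0.5117 0.0001 0.5661 0.0013 0.3405] [0.] 7
heights rows x .25.. .60, cols y .15..-.35
0.25 ['0.00', '0.00', '0.06', '0.02', '0.00', '0.00', '0.00', '0.03', '0.03', '0.00', '0.00']
0.30 ['0.02', '0.25', '0.19', '0.19', '0.36', '0.36', '0.00', '0.03', '0.03', '0.04', '0.05']
0.35 ['0.02', '0.36', '0.36', '0.46', '0.46', '0.36', '0.19', '0.00', '0.00', '0.05', '0.05']
0.40 ['0.28', '0.36', '0.46', '0.46', '0.46', '0.35', '0.52', '0.33', '0.00', '0.00', '0.02']
0.45 ['0.04', '0.19', '0.19', '0.46', '0.46', '0.48', '0.53', '0.35', '0.41', '0.43', '0.02']
0.50 ['0.01', '0.04', '0.19', '0.36', '0.36', '0.30', '0.33', '0.37', '0.42', '0.42', '0.26']
0.55 ['0.01', '0.07', '0.08', '0.07', '0.36', '0.00', '0.04', '0.37', '0.42', '0.41', '0.28']
0.60 ['0.08', '0.08', '0.09', '0.10', '0.00', '0.04', '0.05', '0.04', '0.04', '0.01', '0.00']
spray 0.60 ['0.09', '0.10', '0.10', '0.00', '0.00', '0.00', '0.04', '0.05', '0.05']
spray 0.65 ['0.11', '0.11', '0.11', '0.00', '0.00', '0.00', '0.04', '0.04', '0.04']
spray 0.70 ['0.11', '0.09', '0.07', '0.15', '0.28', '0.28', '0.28', '0.15', '0.01']
spray 0.75 ['0.00', '0.00', '0.00', '0.16', '0.28', '0.28', '0.28', '0.15', '0.00']
spray 0.80 ['0.46', '0.46', '0.44', '0.45', '0.45', '0.45', '0.44', '0.45', '0.45']
```

```bash
cat >> h.py <<'E'
TOP=np.array([.650,.067,.0935])        # cap top centre
U=-np.sin(np.deg2rad(20))*cx+np.cos(np.deg2rad(20))*np.array([0,0,1])
FOOT=TOP-.06*U
def links(q):
    e=np.array([np.cos(q[0]),np.sin(q[0]),0]); Z=np.array([0,0,1]); s=.2523*Z
    el=s+.5117*(np.sin(q[1])*e+np.cos(q[1])*Z); b=q[1]+q[2]
    return s,el,el+.5661*(np.sin(b)*e+np.cos(b)*Z)
def segd(P,a,b):
    t=np.clip((P-a)@(b-a)/((b-a)@(b-a)),0,1); return np.linalg.norm(P-a-t[:,None]*(b-a),axis=1)
def cloud():
    B=np.r_[np.load("pics/top0.npy").reshape(-1,3),np.load("pics/scene0.npy").reshape(-1,3)]; B=B[~np.isnan(B[:,0])]
    return B[(B[:,0]>.25)&(B[:,0]<.6)&(B[:,1]<.16)&(B[:,1]>-.4)&(B[:,2]>.12)&(B[:,2]<.6)]
E
python3 - <<'E'
from h import *
B=cloud()
def rep(n,p,o):
    q=inverse_kinematics(p,o.as_rotvec())
    if q is None: print(n,"no IK"); return
    s,el,w=links(q); d=segd(B,el,w); i=d.argmin(); t=segd(B,w,p); j=t.argmin()
    print(n,"q",np.array(q),"wrist",w,"fore %.3f"%d[i],B[i],"tool %.3f"%t[j],B[j])
rel=lambda P:(np.dot(P-np.array([.642,.1217,0]),cx),np.dot(P-np.array([.642,.1217,0]),cy))
print("cap in carton xy",rel(TOP),"foot",FOOT)
for tl in(20,10,5,0,-5):
  for fl in(1,-1):
    o=rot(np.deg2rad(tl),fl); g=FOOT+.041*U; rep((tl,fl),g+.019*o.as_matrix()[:,2],o)
E
```

```text
cap in carton xy (np.float64(0.020700602779477797), np.float64(-0.05125987753171359)) foot [0.6699 0.0622 0.0371]
(20, 1) q [ 0.1202  0.2526  2.0279 -0.2338  0.5448 -1.0311] wrist [0.5533 0.0668 0.3789] fore 0.036 [0.4197 0.0295 0.4586] tool 0.081 [ 0.5152 -0.0013  0.3537]
(20, -1) q [ 0.1202  0.2526  2.0279 -0.2338  0.5448  2.1105] wrist [0.5533 0.0668 0.3789] fore 0.036 [0.4197 0.0295 0.4586] tool 0.081 [ 0.5152 -0.0013  0.3537]
(10, 1) q [ 0.0889  0.3156  1.9113 -0.0819  0.751  -1.188 ] wrist [0.605  0.0539 0.3934] fore 0.063 [0.4197 0.0295 0.4586] tool 0.110 [ 0.5169 -0.0027  0.3532]
(10, -1) q [ 0.0889  0.3156  1.9113 -0.0819  0.751   1.9536] wrist [0.605  0.0539 0.3934] fore 0.063 [0.4197 0.0295 0.4586] tool 0.110 [ 0.5169 -0.0027  0.3532]
(5, 1) q [ 0.0747  0.3536  1.8509 -0.0356  0.8543 -1.2352] wrist [0.6316 0.0473 0.3971] fore 0.076 [0.4197 0.0295 0.4586] tool 0.129 [ 0.5169 -0.0027  0.3532]
(5, -1) q [ 0.0747  0.3536  1.8509 -0.0356  0.8543  1.9064] wrist [0.6316 0.0473 0.3971] fore 0.076 [0.4197 0.0295 0.4586] tool 0.129 [ 0.5169 -0.0027  0.3532]
(0, 1) q [ 0.0617  0.3953  1.7896 -0.      0.9567 -1.2706] wrist [0.6585 0.0406 0.3983] fore 0.088 [0.4237 0.0108 0.4594] tool 0.149 [ 0.5169 -0.0027  0.3532]
(0, -1) q [ 0.0617  0.3953  1.7896 -0.      0.9567  1.871 ] wrist [0.6585 0.0406 0.3983] fore 0.088 [0.4237 0.0108 0.4594] tool 0.149 [ 0.5169 -0.0027  0.3532]
(-5, 1) q [ 0.0496  0.4399  1.7276  0.0284  1.0579 -1.2976] wrist [0.6853 0.034  0.3971] fore 0.097 [0.4237 0.0108 0.4594] tool 0.169 [ 0.5204 -0.0147  0.353 ]
(-5, -1) q [0.0496 0.4399 1.7276 0.0284 1.0579 1.844 ] wrist [0.6853 0.034  0.3971] fore 0.097 [0.4237 0.0108 0.4594] tool 0.169 [ 0.5204 -0.0147  0.353 ]
```

```bash
python3 - <<'E'
t=open("h.py").read()
t=t.replace("    return s,el,el+","    l=.0245*np.cross(Z,e); el=el+l\n    return s,el,el+")
t+='''
def allcloud():
    B=np.r_[np.load("pics/top0.npy").reshape(-1,3),np.load("pics/scene0.npy").reshape(-1,3)]; B=B[~np.isnan(B[:,0])]
    return B[(B[:,0]>.25)&(B[:,0]<.8)&(B[:,1]<.35)&(B[:,1]>-.3)&(B[:,2]>.02)&(B[:,2]<.6)]
def boxd(B,p,o,hx,hy,l=.12):   # body box: z_tool from -.064 back to -.064-l
    q=(B-p)@o.as_matrix(); d=np.abs(q-[0,0,-.064-l/2])-[hx,hy,l/2]
    return np.linalg.norm(np.maximum(d,0),axis=1)+np.minimum(d.max(1),0)
def check(n,p,o,B,C):
    q=inverse_kinematics(p,o.as_rotvec())
    if q is None: print(n,"no IK"); return
    s,el,w=links(q); d=segd(B,el,w); i=d.argmin(); b=boxd(C,p,o,.0375,.0935); j=b.argmin(); b2=boxd(C,p,o,.0935,.0375).min()
    print(n,"q1,4,6",np.array(q)[[0,3,5]],"fore %.3f"%d[i],B[i],"body %.3f"%b[j],C[j],"swapped %.3f"%b2)
DISH=np.array([.5036,.1500,.003])
def dishrot(yawd,rel):  # as rot(tilt) with bottle upright, extra yaw
    return R.from_euler("z",yawd,degrees=True)*rot(-rel)
'''
open("h.py","w").write(t)
E
python3 - <<'E'
from h import *
B=cloud();C=allcloud()
rear=C[((C-[.642,.1217,0])@cx>.02)&((C-[.642,.1217,0])@cx<.07)&(C[:,2]>.103)&(C[:,2]<.115)&(C[:,1]>0)&(C[:,1]<.26)]
print("rear rim cx",np.percentile((rear-[.642,.1217,0])@cx,[5,50,95]),"cy",np.percentile((rear-[.642,.1217,0])@cy,[0,100]))
for tl in(10,5,0):
    o=rot(np.deg2rad(tl)); check(tl,FOOT+.041*U+.019*o.as_matrix()[:,2],o,B,C)
for rel in(10,15,20):
  for y in range(-90,100,15):
    o=dishrot(y,np.deg2rad(rel)); check((rel,y),DISH+[0,0,.043]+.019*o.as_matrix()[:,2],o,B,C)
E
```

```text
rear rim cx [0.0353 0.0435 0.0463] cy [-0.102   0.1036]
10 q1,4,6 [ 0.0889 -0.0819 -1.188 ] fore 0.070 [0.4197 0.0295 0.4586] body 0.013 [0.6832 0.0999 0.1116] swapped 0.013
5 q1,4,6 [ 0.0747 -0.0356 -1.2352] fore 0.081 [0.4197 0.0295 0.4586] body 0.011 [0.6832 0.0999 0.1116] swapped 0.011
0 q1,4,6 [ 0.0617 -0.     -1.2706] fore 0.091 [0.4197 0.0295 0.4586] body 0.009 [0.6832 0.0999 0.1116] swapped 0.009
(10, -90) q1,4,6 [0.143  0.2376 0.2123] fore 0.050 [0.4149 0.0335 0.4453] body -0.010 [0.4114 0.1255 0.1523] swapped -0.024
(10, -75) q1,4,6 [ 0.136   0.2414 -0.0543] fore 0.048 [0.4149 0.0335 0.4453] body -0.005 [0.4394 0.0931 0.172 ] swapped -0.017
(10, -60) q1,4,6 [ 0.1365  0.2292 -0.3023] fore 0.050 [0.4148 0.0322 0.4574] body -0.020 [0.4437 0.0948 0.1495] swapped 0.003
(10, -45) q1,4,6 [ 0.1439  0.2047 -0.5362] fore 0.055 [0.4148 0.0322 0.4574] body -0.028 [0.4636 0.0898 0.1794] swapped 0.001
(10, -30) q1,4,6 [ 0.1573  0.1713 -0.7597] fore 0.063 [0.4148 0.0322 0.4574] body -0.022 [0.4681 0.0857 0.178 ] swapped 0.001
(10, -15) q1,4,6 [ 0.1754  0.1314 -0.9761] fore 0.073 [0.4148 0
[... 3503 characters left out ...]
0.099 [0.4148 0.0322 0.4574] body 0.009 [0.565  0.0603 0.072 ] swapped -0.014
(20, 30) q1,4,6 [ 0.2495 -0.013  -1.5995] fore 0.116 [0.4148 0.0322 0.4574] body 0.003 [0.5762 0.084  0.0727] swapped -0.014
(20, 45) q1,4,6 [ 0.2943 -0.092  -1.7748] fore 0.132 [0.4148 0.0322 0.4574] body 0.003 [0.584  0.1203 0.0741] swapped -0.015
(20, 60) q1,4,6 [ 0.3371 -0.1698 -1.9503] fore 0.142 [0.398  0.1112 0.3584] body 0.002 [0.5883 0.1387 0.0732] swapped -0.003
(20, 75) q1,4,6 [ 0.376  -0.2454 -2.1266] fore 0.142 [0.398  0.1112 0.3584] body 0.003 [0.5925 0.1592 0.0727] swapped 0.001
(20, 90) q1,4,6 [ 0.4091 -0.3176 -2.305 ] fore 0.141 [0.398  0.1112 0.3584] body 0.001 [0.5956 0.1813 0.0757] swapped 0.000
```

```bash
cat >> h.py <<'E'
TL=np.deg2rad(5); OG=rot(TL); GR=FOOT+.042*U+.019*OG.as_matrix()[:,2]
def st(t=""):
    s=manip.state(); print(t,"t %.1f"%s["clock"],"p",np.array(s["tool_pos"]),"F",np.array(s["contact_force"]),"w %.4f g %.1f"%(s["gripper_width"],s["grasp_force"]))
E
python3 - <<'E'
from h import *
p=np.array(manip.state()["tool_pos"]); manip.move_linear(p+[0,0,.2],rate=.3); st()
manip.set_gripper(.046,15); st()
manip.move_pose(GR+.12*U+[0,0,.12],OG.as_rotvec()); st()
manip.move_linear(GR+.05*U,rate=.15); st()
c,W=cap("scene"); cv2.imwrite("pics/s1.png",cv2.resize(c["image"][20:280,100:400],None,fx=2,fy=2))
c,W=cap("top"); cv2.imwrite("pics/t1.png",c["image"])
E
```

```text
t 0.9 p [0.162  0.6541 0.4354] F [ 0.2403  0.4064 -0.4435] w 0.0881 g 0.0
 t 1.7 p [0.1621 0.6546 0.4377] F [ 0.0145 -0.5813 -0.4507] w 0.0461 g 0.0
 t 4.3 p [0.6178 0.0758 0.2907] F [-0.2148  0.3604 -0.6173] w 0.0461 g 0.0
 t 5.7 p [0.6419 0.0693 0.1059] F [ 0.0763 -0.3833  0.158 ] w 0.0458 g 0.0
```

View pics/s1.png

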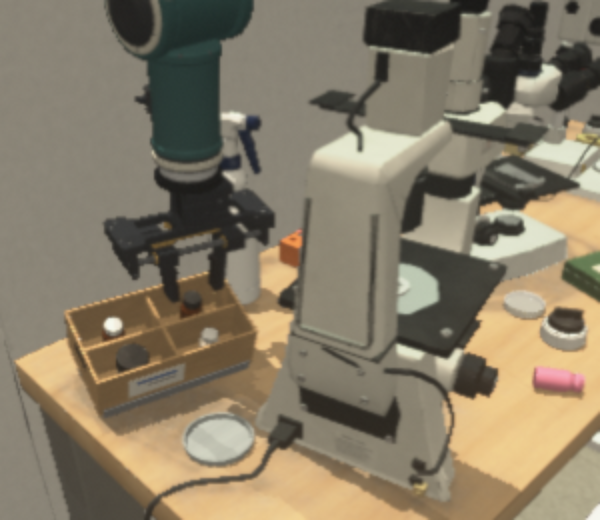

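The picture shows the fingers (172,285 and 217,280) on either side of the black cap (190,300). The body's long side lies along the closing line and is clear of the microscope and the spray bottle. I'm going down to grip.

```bash
python3 - <<'E'
from h import *
for s in(.025,.0):
    manip.move_linear(GR+s*U,rate=.08); st()
    if np.linalg.norm(manip.state()["contact_force"])>6: print("contact"); raise SystemExit
manip.set_gripper(.02,15); st("grip")
manip.move_linear(GR+.02*U,rate=.08); st()
if manip.state()["gripper_width"]<.024: raise SystemExit("missed")
manip.move_linear(GR+.10*U,rate=.12); st("up")
c,W=cap("scene"); cv2.imwrite("pics/s2.png",cv2.resize(c["image"][110:260,110:260],None,fx=4,fy=4,interpolation=cv2.INTER_CUBIC)); np.save("pics/s2.npy",W)
E
```

```text
t 6.3 p [0.6486 0.067  0.0798] F [-0.1164 -0.7121 -0.5755] w 0.0456 g 0.0
 t 6.7 p [0.657  0.0651 0.0566] F [0.0481 0.8539 0.3209] w 0.0461 g 0.0
grip t 7.2 p [0.6579 0.0652 0.0581] F [-1.0427 -0.3451  0.847 ] w 0.0276 g 15.0
 t 7.6 p [0.6516 0.0669 0.0778] F [ 0.9419 -0.6062 -0.2792] w 0.0274 g 15.0
up t 8.4 p [0.624  0.0732 0.1511] F [ 1.1105  0.3157 -0.1252] w 0.0272 g 15.0
```

View pics/s2.png

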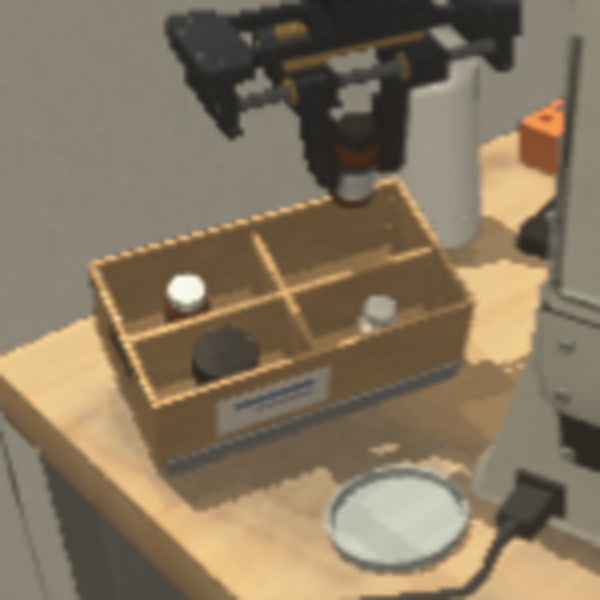

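The black-capped bottle hangs between the fingers (355,160) clear of the rims, and the white-capped one is still in place (187,295). Next I'll hover over the dish.

```bash
cat >> h.py <<'E'
OD=dishrot(50,np.deg2rad(15)); PL=np.array([.500,.154,.003+.042])+.019*OD.as_matrix()[:,2]
E
python3 - <<'E'
from h import *
check("place",PL,OD,cloud(),allcloud())
manip.move_linear(GR+.1*U+[0,0,.08],rate=.15); st()
manip.move_pose(PL+[0,0,.12],OD.as_rotvec()); st()
manip.move_linear(PL+[0,0,.035],rate=.1); manip.dwell(.3); st()
c,W=cap("scene"); np.save("pics/s3.npy",W); cv2.imwrite("pics/s3full.png",c["image"])
cv2.imwrite("pics/s3.png",cv2.resize(c["image"][170:270,160:280],None,fx=5,fy=5,interpolation=cv2.INTER_CUBIC))
E
```

```text
place q1,4,6 [ 0.3029 -0.0948 -1.8481] fore 0.129 [0.3993 0.1064 0.3612] body 0.005 [0.584  0.1203 0.0741] swapped -0.006
 t 9.1 p [0.6238 0.0732 0.2306] F [-0.107  -0.9629 -1.1018] w 0.0277 g 15.0
 t 9.8 p [0.496  0.1509 0.1459] F [-0.345   0.6741 -0.1097] w 0.0275 g 15.0
 t 11.1 p [0.4964 0.1512 0.0621] F [ 0.5163  0.2315 -0.474 ] w 0.0275 g 15.0
```

View pics/s3.png

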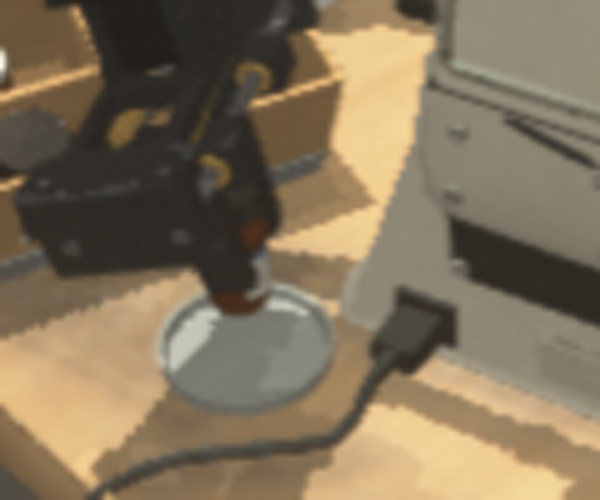

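```bash
python3 - <<'E'
from h import *
c,W=cap("scene"); im=c["image"]; K=c["intrinsics"]; M=R.from_rotvec(c["orientation"]).as_matrix()
def proj(P):
    q=(np.atleast_2d(P)-c["position"])@M; s=q[:,:2]/q[:,2:]; s=s*(1+c["k1"]*(s**2).sum(1,keepdims=True))
    return s*[K[0,0],K[1,1]]+[K[0,2],K[1,2]]
s=manip.state(); O=R.from_rotvec(s["tcp_rot"]); m=O.as_matrix(); G=np.array(s["tool_pos"])-.019*m[:,2]
print("tool err deg",np.rad2deg((O*OD.inv()).magnitude()),"G",G)
a=np.linspace(0,2*np.pi,40); z0,u0,f=160,170,6
big=cv2.resize(im[170:270,160:280],None,fx=f,fy=f,interpolation=cv2.INTER_CUBIC)
for lean,col in((0,(0,255,0)),(10,(0,0,255)),(-10,(255,0,0))):   # lean about closing axis
    ax=R.from_rotvec(m[:,1]*np.deg2rad(lean)).apply([0,0,1]); A=R.align_vectors([ax],[[0,0,1]])[0]
    for h in(-.042,.003):
        pts=G+A.apply(np.c_[.014*np.cos(a),.014*np.sin(a),0*a+h])
        cv2.polylines(big,[np.int32((proj(pts)-[160,170]+.5)*f)],True,col,1)
    print(lean,ax)
cv2.imwrite("pics/s4.png",big[150:480,120:560].repeat(1,0))
# bottle brown pixels + label cloud
b=np.zeros(im.shape[:2],bool); b[205:236,198:218]=1
b&=(W[...,2]>.02)&(np.linalg.norm(W[...,:2]-G[:2],axis=-1)<.03)
E
```

```text
tool err deg 0.03175786264571164 G [0.5002 0.1541 0.0803]
0 [0. 0. 1.]
10 [0.1399 0.1029 0.9848]
-10 [-0.1399 -0.1029  0.9848]
```

View pics/s4.png

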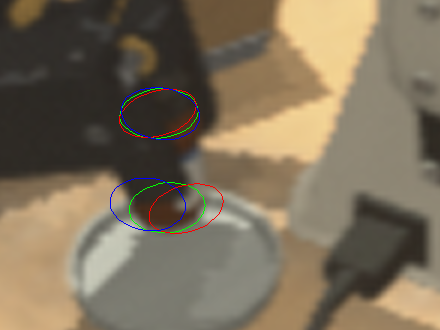

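In the overlay the foot lies between the green (upright) and blue (-10°) outlines, so the bottle leans about 5° and will settle by itself. I'll lower it gently until it touches, then release.

```bash
python3 - <<'E'
from h import *
fz=lambda:np.mean([(manip.dwell(.03),manip.state()["contact_force"][2])[1] for _ in range(6)])
manip.move_linear(PL+[0,0,.006],rate=.06); f0=fz(); st(); print(f0)
for k in range(5,-6,-1):
    manip.move_linear(PL+[0,0,k*.001],rate=.02); f=fz()-f0; print(k,"%.2f"%f,end=" ")
    if f>2: break
print(); st()
manip.set_gripper(.026,3); manip.dwell(.3); st("soft")
manip.set_gripper(.046); manip.dwell(.5); st("open")
p=np.array(manip.state()["tool_pos"])
c,W=cap("scene"); cv2.imwrite("pics/s5.png",c["image"])
manip.move_linear(p-.10*OD.as_matrix()[:,2],rate=.1)
manip.move_linear(np.array(manip.state()["tool_pos"])+[0,0.1,.2],rate=.2); st("away")
manip.dwell(.3)
c,W=cap("scene"); im=c["image"]; np.save("pics/s6.npy",W)
cv2.imwrite("pics/s6.png",cv2.resize(im[140:270,120:280],None,fx=4,fy=4,interpolation=cv2.INTER_CUBIC))
c,T=cap("top"); cv2.imwrite("pics/t6.png",cv2.resize(c["image"][80:210,140:260],None,fx=4,fy=4))
for A in(W,T):
    m=(np.linalg.norm(A[...,:2]-[.5,.154],axis=-1)<.035)&(A[...,2]>.055)&(A[...,2]<.09); print(m.sum(), A[m].mean(0) if m.any() else "",A[m].max(0) if m.any() else "")
E
```

```text
t 12.1 p [0.4964 0.1512 0.033 ] F [-0.4064 -0.2681 -0.5497] w 0.0275 g 15.0
-0.111083283925335
5 -0.20 4 -0.81 3 -0.17 2 -0.21 1 -0.34 0 2.02 
 t 14.8 p [0.4962 0.1512 0.0268] F [0.1226 0.0958 1.7844] w 0.0274 g 15.0
soft t 15.3 p [0.4962 0.1512 0.0268] F [0.055  0.7524 3.3454] w 0.0280 g 3.0
open t 16.2 p [0.4961 0.1511 0.0267] F [ 0.8543 -0.5953  0.5744] w 0.0460 g 0.0
away t 18.7 p [0.5157 0.2656 0.321 ] F [ 0.3507 -0.4499  0.011 ] w 0.0462 g 0.0
84 [0.4968 0.1555 0.0615] [0.5101 0.1652 0.0644]
87 [0.5007 0.1532 0.0623] [0.5117 0.1655 0.0657]
```

View pics/s6.png

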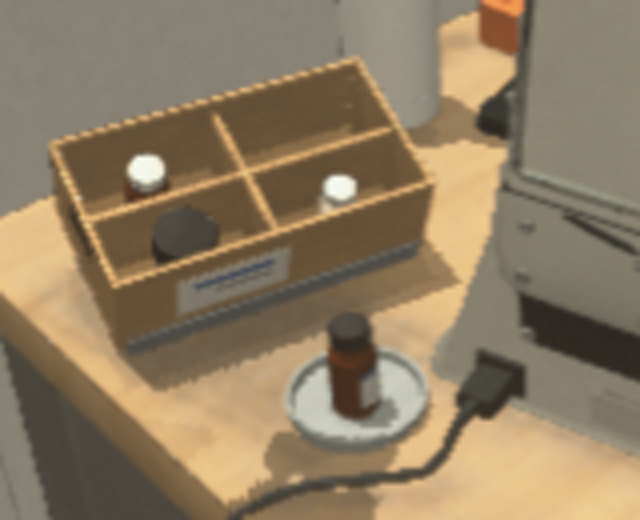

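The black-capped bottle stands upright in the dish (355,365) with its top at z 0.063, as it should be. The others are untouched, and the gripper is clear.

```bash
python3 -c "
from h import *
print(order.close_job())"
```

```text
the job is handed in; nothing more can be done
None
```

The black-capped bottle stands upright in the steel dish, the white-capped one is still in its compartment, and I've handed the job in (about 19 s on the robot clock; no verdict returned).

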